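# Latch the oblong link under a mould's T-headed stud

### The job

Fit the aluminium link with the oblong eye onto the T-headed stud of the guitar mould: tip the link so that its eye passes the stud's wide head, one end of the eye after the other, then lay it flat on the mould's base board, with the stud standing through the eye and the head above the link so that it cannot be lifted straight off. Let go of it there, and leave the spare link with the round eye where it lies.

Things in the scene. Friction and masses are not known exactly. Their poses are not given: they have to be found in the camera images.
- link: Aluminium link lying flat, 160 x 68 x 6 mm, 0.11 to 0.22 kg. Origin: centre of its rectangular oblong eye, on the underside; z up. y runs along it: eye 94 mm long (y -47 to 47), 44 wide (x -22 to 22); end bar y 47 to 61; tail y -47 to -99, pointing roughly to the robot's right (-y). Upright 18 x 18 mm wooden grip post on the tail at x 0, y -87 mm, its top 60 mm above the underside.
- spare: Spare link, a bystander: same outline, thickness, axes and wooden post, but its eye is a round hole 44 mm across. Origin: the hole's centre, on the underside. It lies flat on the bench beside the oblong link; which of the two is nearer the robot varies.
- stud (a point): Foot of the fixed steel stud, on its axis at the top face of the mould's base board; z up. Round shank 12 mm thick. The head is a flat crossbar 104 mm long along y (52 either side), 16 wide along x, 7 thick; underside 34, top 41 mm above the board. Longer than the eye: with the link tilted about 25 degrees, one eye end goes under one head end and in towards the shank until the other clears.
- mould: Fixed guitar mould. Origin: on the bench straight below the stud; axes as the stud's. Its plywood base board is 18 mm thick, spanning x -110 to 110, y -135 to 165 mm. A wavy wooden rim, to 63 mm above the bench (wing nuts to 83), stands along the +y side beyond y 120 mm, so the link's tail should point to the mould's -y (within 30 degrees).
Not all that is in view belongs to the job. What is shaped like the link but red or turquoise is not meant.

How it is judged:
By the outcome, as a careful person would: the job done as asked, in the order asked, and still so for the second after the job is handed in, with the robot touching nothing.
It also fails if it takes over 38 s, if anything falls off the work surface, if the arm or the gripper's body presses on something with over 40 N, if the wrist force passes 120 N, or if a joint passes its speed limit or range.

### The arm

A 7-joint arm with a two-finger parallel gripper is mounted at the origin on the work surface. World frame = base frame: x ahead of the robot, y to its left, z up, the work surface at z = 0. Lengths are in m, angles in degrees, forces in N, time in s.
With the tool pointing down it reaches from about 0.35 to 0.9 m from the base axis. Payload 8.1 kg.
Tool frame: the origin (TCP) lies between the finger pads; the fingertips stand 8 mm ahead of it and the grasp point (between the pads) lies 11 mm behind it; z points along the fingers, y is the line along which they close (so a half turn about z gives the same grasp; the last joint's range is limited). The gripper opens to 85 mm and grips with 20 to 120 N. Pads are 22 mm wide; open, the fingers measure 114 mm over their backs; the gripper's body (76 mm by 85 mm) begins 54 mm behind the grasp point. The pads swing forward as they close: fully open they stand 13 mm farther back than shut.
Start: joints at [-72.685, 24.895, 1.432, 90.138, -0.665, 64.973, -4.303], TCP at [0.246, 0.574, 0.239] pointing down, gripper open.
Joint ranges: [-149.89, 149.89], [-25.12, 119.58], [-72.63, 75.52], [4.76, 147.25], [-75.54, 255.54], [6.69, 114.76], [-157.13, 157.13]. Speed limits (degrees/s): [127.2, 127.2, 172.46, 172.46, 180, 180, 180].

### API

Orientations are given as [roll, pitch, yaw] about the fixed x, y, z axes, in that order (R = Rz(yaw) Ry(pitch) Rx(roll)).
In Python, from cell import ctrl gives the robot as it stands.
- The arm moves only by the tool send_rows, never from a script. Its arguments are lists of equal length, an entry for each row: "offset": the shift along the tool's x, y, z in m, a list of three; "delta_rot": the turn, a rotation vector about the tool's x, y, z in rad, a list of three; "claw": the finger opening in m, from 0 to 0.0854. In form: {"offset": [[tx, ty, tz], ...], "delta_rot": [[rx, ry, rz], ...], "claw": [claw, ...]}. A call has 1 to 20 rows; each row shifts and turns the commanded pose from where the row before left it, along the tool's axes as they then stand; what a row does not reach is not made up. A row lasts 1/10 s, in which the tool goes at most 50 mm and 8.59 degrees, less where a joint would pass 70% of its speed; a pose out of reach is approached as far as the arm can. A call is refused whole if a number of a shift passes 0.05 or a number of a turn 0.15, either way. A call with a gripper value outside its range is refused whole. The fingers move at their own pace and stop on an object; "grip_force" is the grip in N (left out, the last holds). Time passes only in rows, so rows that do not move let the fingers close. It gives the time, the measured TCP pose, the force, the opening and the grip force at its end, in the units of the state.
- ctrl.read_state(): the state, without advancing time (a new reading comes with each control period).
- ctrl.grab_frame(name): name is "side" or "top" or "wrist"; returns the picture (480x640x3 uint8, red, green, blue); there is no depth.
- ctrl.camera_params(name): a dict with "K" (3x3 intrinsics, pixels), "k1" (the pictures are not rectified: a ray, as slopes to the right and down, at radius r is drawn at 1 + k1 r^2 times it, then the intrinsics apply), "eye" and "rotation" of the camera in the world; the wrist camera has in their place "tool_from_camera" (4x4, takes a point from camera to tool coordinates, whose origin is the TCP and whose axes are the flange's). Camera axes: x right, y down, z forward; pixel columns grow to the right and rows downward; lengths in m; the calibration is good to about 2 mm. A picture is of the moment at which its call begins: read the wrist's pose just before it. camera_params takes no time and is no camera call.
- ctrl.job_done(): hands the job in; it is judged then, once.
The state is a dict: "time": time; "qpos": joint angles; "dq": joint speeds; "effort": joint torques, N m; "eef_pos": TCP position; "tcp_rot": TCP orientation; "contact_force": force on the tool from outside, world axes, zero at the start; "ft_torque": the same for the moment, N m; "gripper_width": finger opening in m; "grip_force": force on a finger pad.
Only numpy, scipy, OpenCV 4.12 (cv2) and the standard library are available. Lean on these libraries where they do the work, as an engineer would, in place of code of your own. Each camera call takes 0.05 s, during which the arm holds its last target. There are 200 camera calls.

## Working session

There is one attempt and no reset: what is moved stays moved. The work goes in short steps, Python scripts to look and compute and a tool call to move; the robot and the scene stay as the last step left them, time stands still between calls to the robot, and variables do not carry over. Pictures are saved under pics/ and viewed, at most 10 in all, crops included, and the job is handed in when it is done.

Besides the shell and the picture viewer there is one more tool, called in YAML: its name, and indented under it one key for each argument. send_rows: Moves the arm, as the interface text tells. Its arguments: {"type":"object","properties":{"offset":{"type":"array"},"delta_rot":{"type":"array"},"claw":{"type":"array"},"grip_force":{"type":"number"}},"required":["offset","delta_rot","claw"]}

```bash
mkdir -p pics; ls; python3 - <<'E'
from cell import ctrl
import cv2,numpy as np
s=ctrl.read_state();print(s)
for n in("side","top","wrist"):
    im=ctrl.grab_frame(n);cv2.imwrite(f"pics/{n}0.png",im[:,:,::-1]);p=ctrl.camera_params(n);print(n,p)
E
```

```text
pics
{'time': 0.0, 'qpos': array([-72.68658082,  24.93733943,   1.43097642,  90.18907246,
        -0.66599955,  64.97214079,  -4.30494893]), 'dq': array([ 0.06981404, -0.02326399, -0.00472153,  0.08327259, -0.09894743,
       -0.03504406, -0.00770912]), 'effort': array([ 1.33279273e-04, -6.70466137e+01,  1.02551099e+00, -3.16212451e+01,
        1.55637029e-02,  1.26631497e-02, -2.31593526e-05]), 'eef_pos': array([0.24598642, 0.57402779, 0.23851654]), 'tcp_rot': array([-1.79910043e+02,  7.04222901e-03,  1.56801306e+02]), 'contact_force': array([-0.71707851, -0.28929418,  1.34353024]), 'ft_torque': array([-0.01139988, -0.01125755, -0.00148567]), 'grip_force': 0.0, 'gripper_width': 0.08525228822240812}
side {'K': array([[442.61081949,   0.        , 316.95376475],
       [  0.        , 442.61081949, 241.81052852],
       [  0.        ,   0.        ,   1.        ]]), 'k1': -0.0362456823407583, 'eye': array([ 0.03314346, -0.46340188,  0.78339323]), 'rotation': array([-142.48210261,    0.22253765,  -44.64382706])}
top {'K': array([[535.11156604,   0.        , 307.47598505],
       [  0.        , 535.11156604, 239.68213865],
       [  0.        ,   0.        ,   1.        ]]), 'k1': -0.12917024622852707, 'eye': array([ 0.30344635, -0.06965991,  1.19503094]), 'rotation': array([-174.22129819,    0.34278459,  -90.69936605])}
wrist {'K': array([[399.54327019,   0.        , 317.74506803],
       [  0.        , 399.54327019, 236.14791115],
       [  0.        ,   0.        ,   1.        ]]), 'k1': -0.034958268284488704, 'tool_from_camera': array([[ 9.03338667e-04, -9.59093927e-01, -2.83086601e-01,
         7.22382893e-02],
       [ 9.99999415e-01,  6.97952610e-04,  8.26376200e-04,
        -6.45096531e-04],
       [-5.94991363e-04, -2.83087181e-01,  9.59093996e-01,
        -1.34585139e-01],
       [ 0.00000000e+00,  0.00000000e+00,  0.00000000e+00,
         1.00000000e+00]])}
```

View pics/top0.png

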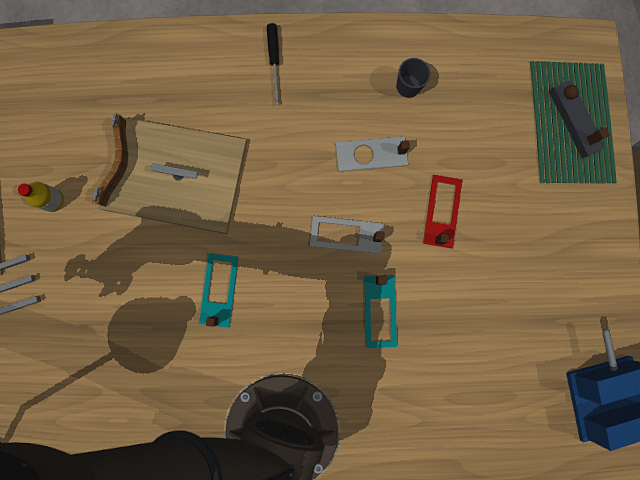

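View pics/side0.png

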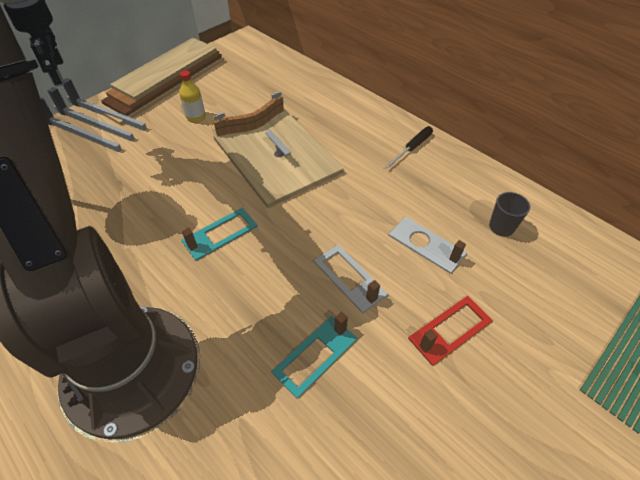

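The top view shows the oblong link at about (346,234) with its post at (379,237), the spare at (372,153), and the stud head at (175,171). The side view agrees. Next I'll zoom in for the corners.

```bash
cat > h.py <<'E'
import numpy as np,cv2
from scipy.spatial.transform import Rotation as R
from cell import ctrl
def cam(n,s=None):
    p=ctrl.camera_params(n)
    if n=="wrist":
        s=s or ctrl.read_state();T=p["tool_from_camera"];r=R.from_euler('xyz',s["tcp_rot"],degrees=True).as_matrix()
        return p["K"],p["k1"],s["eef_pos"]+r@T[:3,3],r@T[:3,:3]
    return p["K"],p["k1"],p["eye"],R.from_euler('xyz',p["rotation"],degrees=True).as_matrix()
def rays(c,uv):
    K,k1,e,r=c
    d=cv2.undistortPoints(np.float64(uv).reshape(-1,1,2),K,np.array([k1,0,0,0]))[:,0]
    return e,np.c_[d,np.ones(len(d))]@r.T
def onplane(c,uv,z):
    e,d=rays(c,uv);return e+d*((z-e[2])/d[:,2])[:,None]
def proj(c,X):
    K,k1,e,r=c
    q=(np.float64(X).reshape(-1,3)-e)@r
    return cv2.projectPoints(q,np.zeros(3),np.zeros(3),K,np.array([k1,0,0,0,0]))[0][:,0]
E
python3 - <<'E'
import cv2,numpy as np
t=cv2.imread("pics/top0.png");s=cv2.imread("pics/side0.png")
a=cv2.resize(t[200:265,300:400],(400,260),interpolation=2);b=cv2.resize(t[110:240,90:260],(400,306),interpolation=2)
c=cv2.resize(s[235:320,305:400],(400,358),interpolation=2);d=cv2.resize(s[110:180,230:330],(400,280),interpolation=2)
o=np.zeros((600,800,3),np.uint8);o[:260,:400]=a;o[260:566,:400]=b;o[:300,400:]=cv2.resize(c,(400,300));o[300:580,400:]=d
cv2.imwrite("pics/z.png",o)
# crisp bright masks
from h import *
c=cam("top")
hsv=cv2.cvtColor(t,cv2.COLOR_BGR2HSV)
m=((hsv[:,:,1]<50)&(hsv[:,:,2]>60)).astype(np.uint8)
n,l,st,ce=cv2.connectedComponentsWithStats(m)
for i in range(1,n):
    if st[i,4]>60:
        pts=np.argwhere(l==i)[:,::-1].astype(np.float32);print(st[i],cv2.minAreaRect(pts))
        if 250<st[i,0]+100: pass
E
```

```text
[    0     0   640   147 12590] ((319.5, 73.0), (146.0, 639.0), 90.0)
[273  64   6  41 103] ((275.5735168457031, 83.95587921142578), (40.18896484375, 2.53098464012146), 85.60128784179688)
[564  95  32  39 350] ((579.3916625976562, 115.46814727783203), (41.899566650390625, 17.956954956054688), 61.38954162597656)
[ 336  136   73   36 1677] ((371.662109375, 153.33889770507812), (29.535966873168945, 70.5921859741211), 84.72611236572266)
[583 141  20  14  94] ((593.3305053710938, 147.70639038085938), (10.890547752380371, 19.05845832824707), 79.99201965332031)
[151 164  47  16 354] ((173.4080047607422, 172.7559814453125), (46.15244674682617, 11.716998100280762), 10.30484676361084)
[ 40 185  21  26 237] ((51.792388916015625, 199.11073303222656), (17.386507034301758, 24.790332794189453), 16.927513122558594)
[ 310  216   74   38 1283] ((346.5415954589844, 234.41758728027344), (71.66484832763672, 30.451074600219727), 6.2034478187561035)
[  0 255  27  14 154] ((12.518402099609375, 261.3487854003906), (6.319999694824219, 27.75999641418457), 73.73979187011719)
[  0 276  32  16 185] ((15.100001335144043, 283.29998779296875), (6.324554443359375, 33.5201416015625), 71.56504821777344)
[  0 297  38  18 224] ((17.800016403198242, 304.9000244140625), (6.008327484130859, 39.528465270996094), 71.56505584716797)
[603 329  14  38 266] ((609.2944946289062, 347.6485900878906), (38.26644515991211, 7.313371658325195), 78.11134338378906)
[239 392  11  10  78] ((244.0, 396.5), (9.0, 10.0), 90.0)
[313 392   9  10  63] ((317.0, 396.5), (9.0, 8.0), 90.0)
[271 407  41  19  73] ((292.3900451660156, 413.31103515625), (43.460792541503906, 7.357072830200195), 23.552263259887695)
[312 464  11  16  88] ((317.6719970703125, 471.803955078125), (8.586502075195312, 16.189132690429688), 10.30484676361084)
```

View pics/z.png

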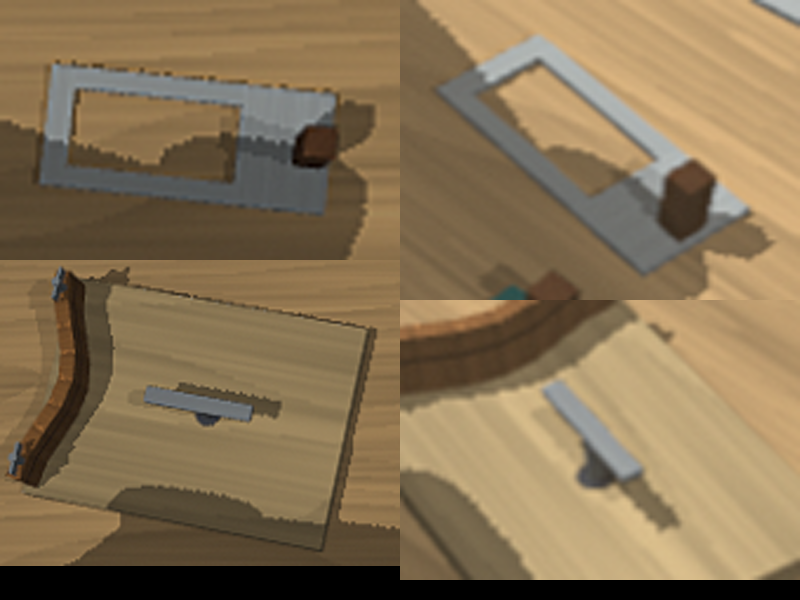

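The crops show the link's outer corners, the head's top face and the board's edges clearly. I'll convert these to poses.

```bash
python3 - <<'E'
from h import *
T=cam("top");S=cam("side")
f=lambda p,sx,sy,o:(np.array(p)+.5)/[sx,sy]-.5+o
def rep(n,P):
    print(n,np.round(P,4).tolist())
top=lambda p:f(p,4,4,[300,200])
L=onplane(T,top([(52,65),(40,184),(322,213),(337,95)]),.006);rep("link top",L)
Ls=onplane(S,f([(537,36),(437,90),(643,272),(750,212)]-np.array([400,0]),4.2105,3.529,[305,235]),.006);rep("link side",Ls)
for Q in(L,Ls):
    a=(Q[0]+Q[1])/2;b=(Q[2]+Q[3])/2;d=a-b;l=np.hypot(*d[:2]);u=d/l
    print("len",l,"wid",np.linalg.norm(Q[0]-Q[1]),"yaw(y axis)",np.degrees(np.arctan2(u[1],u[0])),"origin",(a+b)/2-u*-.0+u*(.019),"post",(a+b)/2+u*(-.068))
pt=onplane(T,top([(318,132)]),.06);rep("post top T",pt)
rep("post S",onplane(S,f([(289,170)],4.2105,3.529,[305,235]),.06))
sb=400/170
H=onplane(T,f(np.array([(147,387),(145,402),(251,420),(253,405)])-[0,260],sb,306/130,[90,110]),.059)
Hs=onplane(S,f(np.array([(565,380),(543,384),(622,482),(643,468)])-[400,300],4,4,[230,110]),.059)
for Q in(H,Hs):
    a=(Q[0]+Q[1])/2;b=(Q[2]+Q[3])/2;d=a-b
    print("head",Q.mean(0),np.linalg.norm(d),np.linalg.norm(Q[0]-Q[1]),np.degrees(np.arctan2(d[1],d[0])))
B=onplane(T,f(np.array([(367,328),(321,544)])-[0,260],sb,306/130,[90,110]),.018);rep("board -y edge",B)
d=B[0]-B[1];print(np.linalg.norm(d),np.degrees(np.arctan2(d[1],d[0]))+90, B.mean(0)[:2])
E
```

```text
link top [[0.4774, -0.0762, 0.006], [0.4105, -0.0686, 0.006], [0.3922, -0.2258, 0.006], [0.4584, -0.2359, 0.006]]
link side [[0.4761, -0.0739, 0.006], [0.4102, -0.0665, 0.006], [0.3917, -0.2237, 0.006], [0.4572, -0.2342, 0.006]]
len 0.1595063112540874 wid 0.06735742333575409 yaw(y axis) 83.29759538300496 origin [ 0.43684542 -0.13277358  0.006     ] post [ 0.42669144 -0.219179    0.006     ]
len 0.15981078675434698 wid 0.06633020525381034 yaw(y axis) 83.2858020108498 origin [ 0.43601    -0.13071968  0.006     ] post [ 0.42583824 -0.21712301  0.006     ]
post top T [[0.4316, -0.2176, 0.06]]
post S [[0.4284, -0.2134, 0.06]]
head [0.57408334 0.22561719 0.059     ] 0.10265706932079047 0.014391063962825563 79.11811526922214
head [0.57503492 0.22930349 0.059     ] 0.10470917581911733 0.014426460572119795 76.49991759229252
board -y edge [[0.6551, 0.0734, 0.018], [0.4458, 0.1165, 0.018]]
0.2137097087239074 78.3550092817219 [0.55043407 0.09495679]
```

send_rows:
  offset:
    - [-0.027, -0.033, 0.004]
    - [-0.027, -0.033, 0.004]
    - [-0.027, -0.033, 0.004]
    - [-0.027, -0.033, 0.004]
    - [-0.027, -0.033, 0.004]
    - [-0.027, -0.033, 0.004]
    - [-0.027, -0.033, 0.004]
    - [-0.027, -0.033, 0.004]
    - [-0.027, -0.033, 0.004]
    - [-0.003, -0.0425, 0.005]
    - [-0.003, -0.0425, 0.005]
    - [-0.003, -0.0425, 0.005]
    - [-0.003, -0.0425, 0.005]
    - [-0.003, -0.0425, 0.005]
    - [-0.003, -0.0425, 0.005]
    - [-0.003, -0.0425, 0.005]
    - [-0.003, -0.0425, 0.005]
    - [-0.003, -0.0425, 0.005]
    - [-0.003, -0.0425, 0.005]
    - [-0.003, -0.0425, 0.005]
  delta_rot:
    - [0, 0, -0.144]
    - [0, 0, -0.144]
    - [0, 0, 0]
    - [0, 0, 0]
    - [0, 0, 0]
    - [0, 0, 0]
    - [0, 0, 0]
    - [0, 0, 0]
    - [0, 0, 0]
    - [0, 0, 0]
    - [0, 0, 0]
    - [0, 0, 0]
    - [0, 0, 0]
    - [0, 0, 0]
    - [0, 0, 0]
    - [0, 0, 0]
    - [0, 0, 0]
    - [0, 0, 0]
    - [0, 0, 0]
    - [0, 0, 0]
  claw: [0.085, 0.085, 0.085, 0.085, 0.085, 0.085, 0.085, 0.085, 0.085, 0.085, 0.085, 0.085, 0.085, 0.085, 0.085, 0.085, 0.085, 0.085, 0.085, 0.085]
  grip_force: 60

```text
time: 2.15
eef_pos: [0.4142, -0.2266, 0.1481]
tcp_rot: [180.0, 0.0, 173.3]
contact_force: [0.3, 0.2, -0.0]
gripper_width: 0.0855
grip_force: 0.0
```

```bash
python3 - <<'E'
from h import *
s=ctrl.read_state();im=ctrl.grab_frame("wrist");c=cam("wrist",s)
cv2.imwrite("pics/w1.png",im[:,:,::-1])
print(s["eef_pos"],s["qpos"].round(0),proj(c,[[.427,-.2175,.06],[.436,-.132,.006],[s["eef_pos"][0],s["eef_pos"][1],.03]]))
E
```

```text
[ 0.41422296 -0.22657428  0.14812358] [  7.  17.  20. 119.  -8.  45. 114.] [[335.98669317 265.61304871]
 [451.01000408 237.9396549 ]
 [318.24864797 232.87180496]]
```

View pics/w1.png

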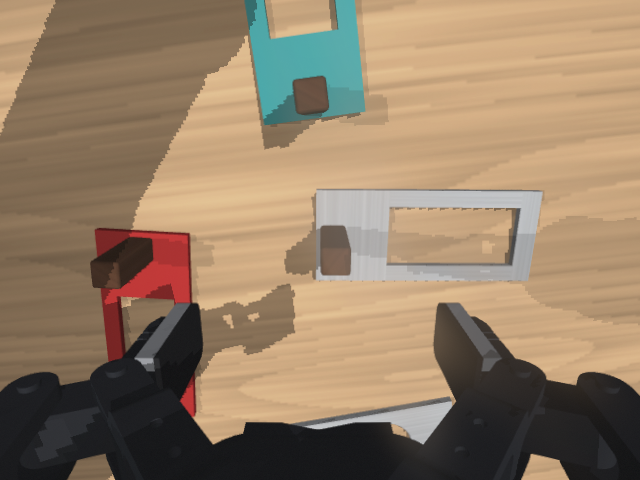

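The wrist view shows the post top centred near (336,262), against a predicted (336,266), and the link edges run parallel to the image rows. The estimate is good to about 2 mm, so I'll descend and grip.

send_rows:
  offset:
    - [-0.0055, 0.0053, 0.01]
    - [-0.0055, 0.0053, 0.01]
    - [0, 0, 0.03]
    - [0, 0, 0.03]
    - [0, 0, 0.025]
    - [0, 0, 0.015]
    - [0, 0, 0]
    - [0, 0, 0]
    - [0, 0, 0]
    - [0, 0, 0]
    - [0, 0, 0]
    - [0, 0, 0]
    - [0, 0, 0]
  delta_rot:
    - [0, 0, 0]
    - [0, 0, 0]
    - [0, 0, 0]
    - [0, 0, 0]
    - [0, 0, 0]
    - [0, 0, 0]
    - [0, 0, 0]
    - [0, 0, 0]
    - [0, 0, 0]
    - [0, 0, 0]
    - [0, 0, 0]
    - [0, 0, 0]
    - [0, 0, 0]
  claw: [0.085, 0.085, 0.085, 0.085, 0.085, 0.085, 0.085, 0.0, 0.0, 0.0, 0.0, 0.0, 0.0]
  grip_force: 70

```text
time: 3.5
eef_pos: [0.4272, -0.2159, 0.029]
tcp_rot: [-180.0, 0.1, 173.3]
contact_force: [-1.2, 1.3, 6.7]
gripper_width: 0.0175
grip_force: 68.3
```

send_rows:
  offset:
    - [0, 0, -0.02]
    - [0, 0, -0.04]
    - [0, 0, -0.04]
    - [0, 0, -0.04]
    - [0, 0.01, -0.03]
    - [-0.005, 0.03, 0]
    - [-0.005, 0.04, 0]
    - [-0.005, 0.04, 0]
    - [-0.005, 0.04, 0]
    - [-0.005, 0.04, 0]
    - [-0.005, 0.04, 0]
    - [-0.005, 0.04, 0]
    - [-0.005, 0.04, 0]
    - [-0.005, 0.04, 0]
    - [-0.005, 0.03, 0]
    - [-0.005, 0.02, 0]
    - [0, 0.006, 0]
    - [0, 0, 0]
  delta_rot:
    - [0, 0, 0]
    - [0, 0, 0.03]
    - [0, 0, 0.03]
    - [0, 0, 0.029]
    - [0, 0, 0]
    - [0, 0, 0]
    - [0, 0, 0]
    - [0, 0, 0]
    - [0, 0, 0]
    - [0, 0, 0]
    - [0, 0, 0]
    - [0, 0, 0]
    - [0, 0, 0]
    - [0, 0, 0]
    - [0, 0, 0]
    - [0, 0, 0]
    - [0, 0, 0]
    - [0, 0, 0]
  claw: [0, 0, 0, 0, 0, 0, 0, 0, 0, 0, 0, 0, 0, 0, 0, 0, 0, 0]

```text
time: 5.3
eef_pos: [0.5652, 0.1807, 0.198]
tcp_rot: [-180.0, -0.0, 168.3]
contact_force: [0.7, -0.4, -1.2]
gripper_width: 0.0177
grip_force: 68.5
```

send_rows:
  offset:
    - [0, 0, 0]
    - [0, 0, 0]
    - [0, 0, 0]
    - [0, 0, 0]
    - [0, 0, 0]
    - [0, 0, 0]
  delta_rot:
    - [0.06, 0, 0]
    - [0.11, 0, 0]
    - [0.11, 0, 0]
    - [0.1, 0, 0]
    - [0.056, 0, 0]
    - [0, 0, 0]
  claw: [0, 0, 0, 0, 0, 0]

```text
time: 5.9
eef_pos: [0.5649, 0.1809, 0.1971]
tcp_rot: [-154.9, -0.1, 168.3]
contact_force: [-0.6, 0.3, -0.7]
gripper_width: 0.0173
grip_force: 68.7
```

```bash
python3 - <<'E'
from h import *
s=ctrl.read_state();print(s["eef_pos"],s["tcp_rot"],s["qpos"].round(0),s["contact_force"],s["gripper_width"])
o=np.zeros((480,800,3),np.uint8)
t=ctrl.grab_frame("top")[:,:,::-1];i=ctrl.grab_frame("side")[:,:,::-1]
cv2.imwrite("pics/t2.png",t);cv2.imwrite("pics/s2.png",i)
o[:,:400]=cv2.resize(t[80:272,100:260],(400,480));o[:,400:]=cv2.resize(i[50:242,210:370],(400,480))
cv2.imwrite("pics/z2.png",o)
# predicted link outline with post gripped at tool (0,0): link pt -> tool
r=R.from_euler('xyz',s["tcp_rot"],degrees=True).as_matrix()
L=np.array([[a,b,c] for c in(.006,) for a,b in((-.022,-.047),(.022,-.047),(.022,.047),(-.022,.047),(-.034,.061),(.034,.061))])
W=s["eef_pos"]+(np.c_[-L[:,0],L[:,1]+.087,.029-L[:,2]])@r.T
print(W.round(4).tolist())
for n in("top","side"): print(n,proj(cam(n),W).round(1).tolist())
E
```

```text
[0.56485443 0.18093567 0.19714438] [-1.54897164e+02 -1.11446521e-01  1.68309182e+02] [-45.  34.  19.  88.   9.  76.  47.] [-0.55202823  0.27821974 -0.71806851] 0.017328338120496545
[[0.5486, 0.2113, 0.1594], [0.5917, 0.2024, 0.1593], [0.6089, 0.2858, 0.1194], [0.5658, 0.2947, 0.1195], [0.5566, 0.3095, 0.1136], [0.6232, 0.2958, 0.1135]]
top [[168.3, 171.5], [173.2, 150.5], [139.2, 148.6], [134.4, 168.7], [128.3, 173.8], [135.7, 142.9]]
side [[271.0, 115.9], [287.6, 109.5], [271.1, 105.7], [255.4, 111.6], [249.0, 112.6], [273.0, 103.6]]
```

View pics/z2.png

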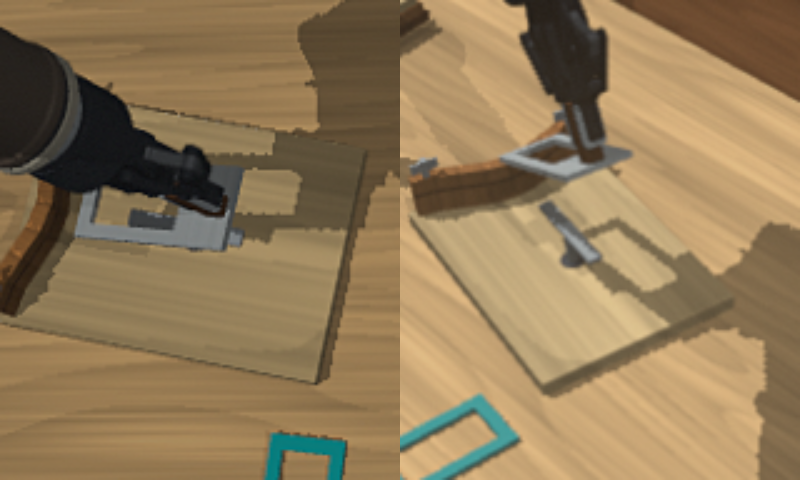

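The picture shows the tilted link over the head, with the bar's near corner about 2 px (4 mm) further to −y than predicted. I'll shift +4 mm and lower it past the +y end of the head.

send_rows:
  offset:
    - [0, 0.0036, -0.0017]
    - [0, 0.007, 0.015]
    - [0, 0.0085, 0.018]
    - [0, 0.0085, 0.018]
    - [0, 0.0065, 0.014]
    - [0, 0.0042, 0.0093]
    - [0, 0, 0]
  delta_rot:
    - [0, 0, 0]
    - [0, 0, 0]
    - [0, 0, 0]
    - [0, 0, 0]
    - [0, 0, 0]
    - [0, 0, 0]
    - [0, 0, 0]
  claw: [0, 0, 0, 0, 0, 0, 0]

```text
time: 6.7
eef_pos: [0.566, 0.1836, 0.1154]
tcp_rot: [-155.0, -0.1, 168.2]
contact_force: [-0.8, 0.3, -1.7]
gripper_width: 0.0169
grip_force: 68.8
```

```bash
python3 - <<'E'
from h import *
s=ctrl.read_state();print(s["eef_pos"],s["tcp_rot"],s["contact_force"],s["gripper_width"])
o=np.zeros((480,800,3),np.uint8)
t=ctrl.grab_frame("top")[:,:,::-1];i=ctrl.grab_frame("side")[:,:,::-1]
o[:,:400]=cv2.resize(t[110:230,115:215],(400,480));o[:,400:]=cv2.resize(i[80:200,220:320],(400,480))
cv2.imwrite("pics/z3.png",o)
E
```

```text
[0.56596367 0.18357923 0.11544083] [-1.54968331e+02 -7.39174815e-02  1.68161634e+02] [-0.84104553  0.25647955 -1.7161178 ] 0.016944237557017554
```

View pics/z3.png

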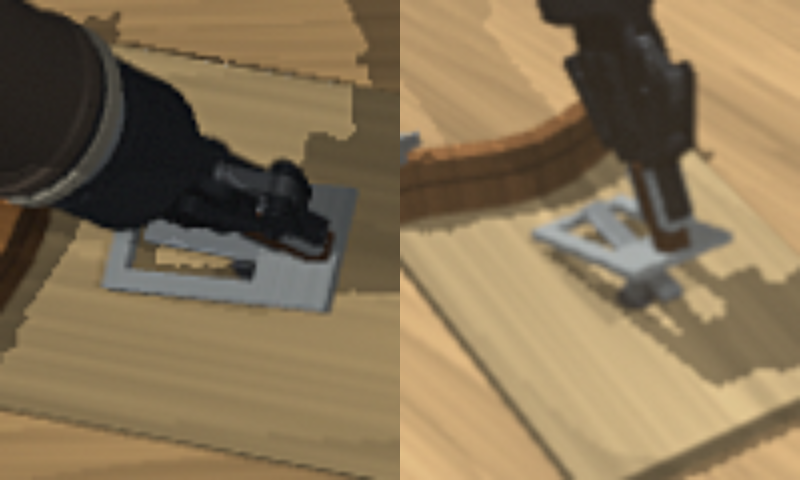

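The stud head shows inside the eye in both views. It is clear of the bar by about 5 mm at the +y end and of the near rail by about 12 mm. Next I'll slide the link in towards the shank.

send_rows:
  offset:
    - [0, -0.0054, 0.0025]
    - [0, -0.009, 0.0042]
    - [0, -0.009, 0.0042]
    - [0, -0.009, 0.0042]
    - [0, -0.0045, 0.0021]
    - [0, 0, 0]
  delta_rot:
    - [0, 0, 0]
    - [0, 0, 0]
    - [0, 0, 0]
    - [0, 0, 0]
    - [0, 0, 0]
    - [0, 0, 0]
  claw: [0, 0, 0, 0, 0, 0]

```text
time: 7.4
eef_pos: [0.558, 0.1431, 0.1166]
tcp_rot: [-155.0, 0.0, 168.1]
contact_force: [0.2, -0.9, -1.3]
gripper_width: 0.0175
grip_force: 68.8
```

```bash
python3 - <<'E'
from h import *
s=ctrl.read_state();print(s["eef_pos"],s["tcp_rot"],s["contact_force"],s["gripper_width"])
o=np.zeros((480,800,3),np.uint8)
t=ctrl.grab_frame("top")[:,:,::-1];i=ctrl.grab_frame("side")[:,:,::-1]
o[:,:400]=cv2.resize(t[110:230,115:215],(400,480));o[:,400:]=cv2.resize(i[80:200,220:320],(400,480))
cv2.imwrite("pics/z4.png",o)
E
```

```text
[0.55798217 0.1430618  0.11661948] [-1.55001692e+02  7.81846668e-03  1.68111254e+02] [ 0.19548333 -0.86177376 -1.30765776] 0.017513740884545693
```

View pics/z4.png

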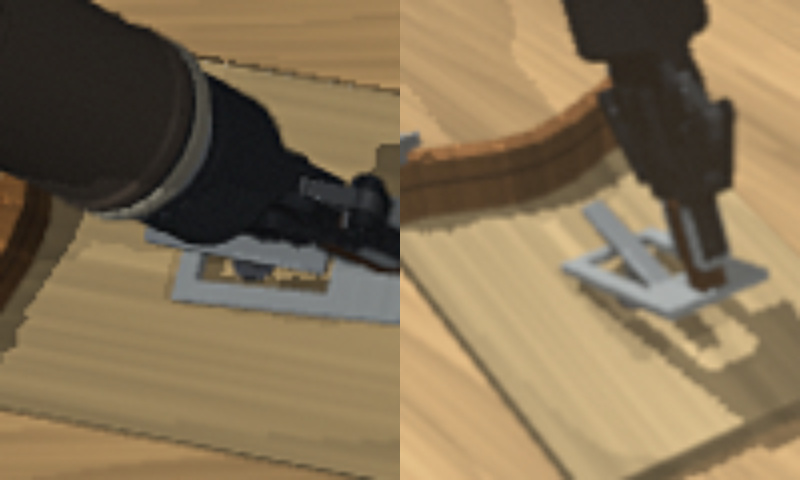

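The bar is now under the head, with the shank about 20 mm inside the bar. The head's −y end clears the eye by only a few mm, so I'll go 8 mm further in and then pivot it flat about the bar.

send_rows:
  offset:
    - [0, -0.0073, 0.0034]
    - [0, 0, 0]
    - [0, -0.002, 0.0118]
    - [0, -0.002, 0.0118]
    - [0, -0.002, 0.0118]
    - [0, -0.002, 0.0118]
    - [0, -0.002, 0.0118]
    - [0, 0, 0]
  delta_rot:
    - [0, 0, 0]
    - [0, 0, 0]
    - [-0.0873, 0, 0]
    - [-0.0873, 0, 0]
    - [-0.0873, 0, 0]
    - [-0.0873, 0, 0]
    - [-0.0873, 0, 0]
    - [0, 0, 0]
  claw: [0, 0, 0, 0, 0, 0, 0, 0]

```text
time: 8.3
eef_pos: [0.5504, 0.1072, 0.0616]
tcp_rot: [-180.0, -0.1, 167.8]
contact_force: [-1.2, -0.5, -1.3]
gripper_width: 0.0173
grip_force: 68.9
```

```bash
python3 - <<'E'
from h import *
s=ctrl.read_state();print(s["eef_pos"],s["tcp_rot"],s["contact_force"],s["gripper_width"])
o=np.zeros((480,800,3),np.uint8)
t=ctrl.grab_frame("top")[:,:,::-1];i=ctrl.grab_frame("side")[:,:,::-1]
o[:,:400]=cv2.resize(t[110:230,135:235],(400,480));o[:,400:]=cv2.resize(i[80:200,230:330],(400,480))
cv2.imwrite("pics/z5.png",o)
E
```

```text
[0.5503777  0.10715747 0.06156177] [-1.79953905e+02 -9.88583293e-02  1.67794703e+02] [-1.19691568 -0.51343736 -1.32086804] 0.017274267521643467
```

View pics/z5.png

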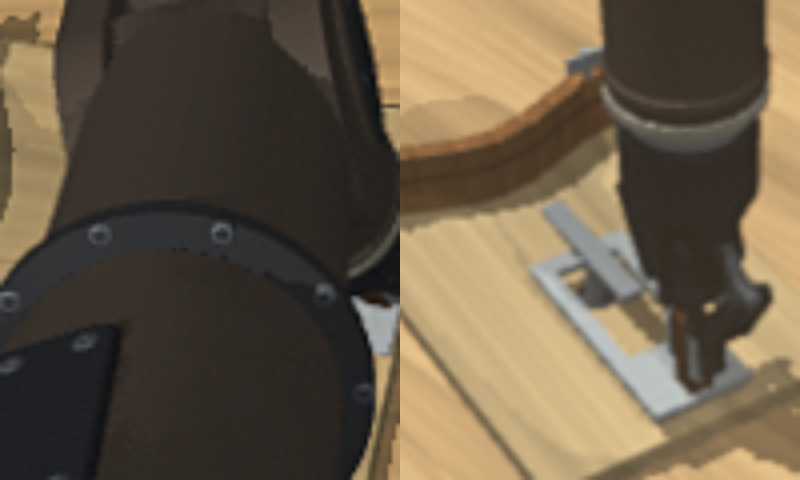

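The side view shows the link flat beneath the head with the shank through the eye near the bar. I'll centre it by about 28 mm and lay it down.

send_rows:
  offset:
    - [0, 0.008, 0]
    - [0, 0.012, 0]
    - [0, 0.008, 0]
    - [0, 0, 0.006]
    - [0, 0, 0.005]
    - [0, 0, 0.003]
    - [0, 0, 0]
  delta_rot:
    - [0, 0, 0]
    - [0, 0, 0]
    - [0, 0, 0]
    - [0, 0, 0]
    - [0, 0, 0]
    - [0, 0, 0]
    - [0, 0, 0]
  claw: [0, 0, 0, 0, 0, 0, 0]

```text
time: 9.1
eef_pos: [0.5568, 0.1391, 0.0476]
tcp_rot: [-180.0, -0.1, 168.2]
contact_force: [-0.8, 0.5, -2.0]
gripper_width: 0.0169
grip_force: 69.0
```

```bash
python3 - <<'E'
from h import *
s=ctrl.read_state();print(s["eef_pos"],s["tcp_rot"],s["contact_force"],s["gripper_width"])
i=ctrl.grab_frame("side")[:,:,::-1];w=ctrl.grab_frame("wrist")[:,:,::-1]
o=np.zeros((480,800,3),np.uint8)
o[:,:400]=cv2.resize(i[80:200,230:330],(400,480));o[:300,400:]=cv2.resize(w,(400,300))
cv2.imwrite("pics/z6.png",o)
E
```

```text
[0.55675157 0.13912901 0.04764663] [-1.79979310e+02 -5.24643156e-02  1.68172975e+02] [-0.82308071  0.50345469 -1.99181508] 0.01693917747606064
```

View pics/z6.png

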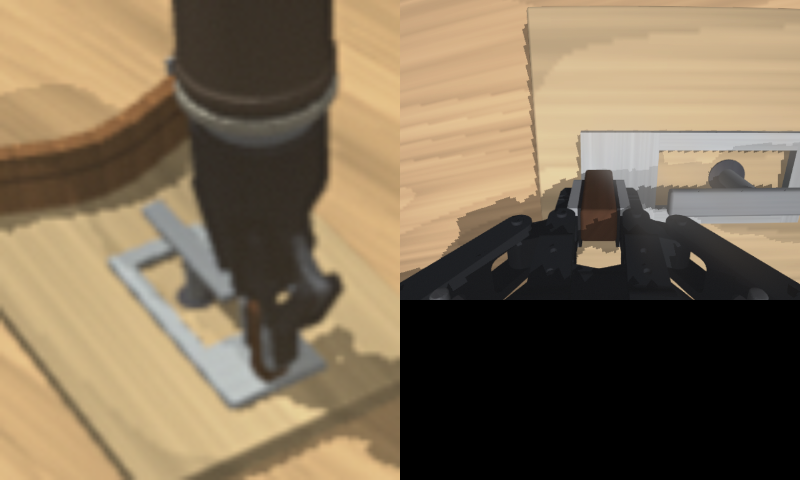

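The shank stands near the middle of the eye, with the head above the link and clear of the finger. I'll lower the last 0.6 mm, open slightly and go straight up.

send_rows:
  offset:
    - [0, 0, 0.0006]
    - [0, 0, 0]
    - [0, 0, 0]
    - [0, 0, 0]
    - [0, 0, 0]
    - [0, 0, -0.008]
    - [0, 0, -0.015]
    - [0, 0, -0.03]
    - [0, 0, -0.04]
    - [0, 0, -0.04]
    - [0, 0, 0]
  delta_rot:
    - [0, 0, 0]
    - [0, 0, 0]
    - [0, 0, 0]
    - [0, 0, 0]
    - [0, 0, 0]
    - [0, 0, 0]
    - [0, 0, 0]
    - [0, 0, 0]
    - [0, 0, 0]
    - [0, 0, 0]
    - [0, 0, 0]
  claw: [0, 0.026, 0.026, 0.026, 0.026, 0.026, 0.026, 0.026, 0.026, 0.026, 0.026]

```text
time: 10.3
eef_pos: [0.5603, 0.1404, 0.1869]
tcp_rot: [179.7, 0.5, 168.2]
contact_force: [0.2, -0.0, -0.1]
gripper_width: 0.0262
grip_force: 0.0
```

```bash
python3 - <<'E'
from h import *
s=ctrl.read_state();print(s["eef_pos"],s["contact_force"],s["gripper_width"])
i=ctrl.grab_frame("side")[:,:,::-1];w=ctrl.grab_frame("wrist")[:,:,::-1]
o=np.zeros((480,800,3),np.uint8)
o[:,:400]=cv2.resize(i[80:200,230:330],(400,480));o[:300,400:]=cv2.resize(w,(400,300))
cv2.imwrite("pics/z7.png",o)
E
```

```text
[0.56030502 0.14035682 0.18686669] [ 0.18274875 -0.01016718 -0.11377169] 0.026197494070719304
```

View pics/z7.png

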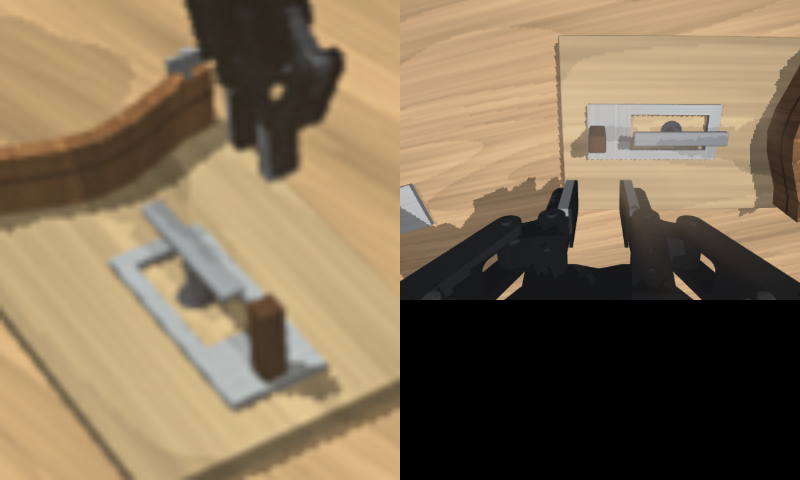

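The link lies flat on the board, with the stud through the eye, the head across it and the tail pointing to −y. The gripper is clear, so I'm handing in.

```bash
python3 -c "
from cell import ctrl
print(ctrl.job_done())"
```

```text
the job is handed in; nothing more can be done
None
```

The oblong-eye link lies flat on the mould's base board with the stud through its eye and the head above it; I let go of it, left the spare alone, and handed the job in at about 10.4 s, with no verdict returned.

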